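# Hold the valve test stand's guard open at 60 degrees for its new strut

### The job

The gas strut of the valve test stand has been taken off, so its clear guard no longer stays up by itself. Press the release button on the control pod fully down and let it come back up, which unlatches the guard; then raise the guard by its bar handle to 60 degrees from shut and finish while still holding it there, still, so that a fitter can clip the new strut on. Leave the tools and parts lying round the stand where they are.

Things in the scene. Friction and masses are not known exactly. Their poses are not given: they have to be found in the camera images.
- test_stand: Fixed valve test stand: low grey casing, deck 280 x 280 mm, 45 mm above the bench. Origin on the bench; +x to its back, +y to its left, z up. Front edge 150 mm before the origin. A clear box-shaped guard (170 x 240 mm, front face 60 mm before the origin, top 142 mm above the bench) covers a valve. Before it: a gauge at the left (to 105 mm high), a latch, at the right the control pod.
- release_button_top (a point): Middle of the top face of the release button: a round black push button, 26 mm across, in a steel collar on the small grey control pod (56 x 56 mm) at the right front corner of the deck; its top is 91 mm above the bench when up. It is pressed straight down.
- release_button (a joint): Travel of the release button in m: 0 up, 0.006 fully down. A spring brings it back; about 2 N moves it, 5 to 8 N press it fully down. Fully down, it draws back the latch hook, and a sprung plunger lifts the front of the guard about 18 mm, where the guard stays after the button has come up.
- guard (a joint): Opening of the guard in rad about its level hinge at the top of its back: 0 shut and latched (it cannot be lifted then), about 0.11 when unlatched and standing on the plunger, 1.047 at 60 degrees, at most 1.75; the front rises as it grows. It turns freely, weighs about 0.6 kg, needs about 4 N at the handle and falls back from any angle when let go.
- guard_hinge (a point): Middle of the guard's hinge axis, 140 mm above the bench, 110 mm behind the stand's origin. The axis runs along the stand's y.
- guard_handle: Round steel bar handle, 12 mm thick, clear grip 78 mm long between two legs, along the stand's y. Origin at the middle of the bar: with the guard shut, 215 mm before the hinge axis and 20 mm below it (120 mm above the bench), 45 mm before the guard's front face (39 mm gap behind the bar for a finger). It turns with the guard about the hinge. Axes as the stand's when shut.
- gas_strut: The new gas strut, loose on the bench left of the stand, for the fitter: dark tube and thin steel rod with black end sockets, 210 mm long, 18 mm high. Leave it. Origin under its middle.
- spanner: Open and ring spanner, 165 mm long, 6 mm high, lying left of the stand. Leave it. Origin under its middle.
- hex_fitting: Standing hexagon pipe fitting, 34 mm wide, 82 mm high, right of the stand. Leave it. Origin under its middle.
Things that resemble listed ones, but are neither listed nor needed, are in the scene too. What is shaped like the hex_fitting but green or pink is not meant.

How it is judged:
On the way, in this order (a step that is already met when the one before it is completed fails the run):
1. the release button is pressed fully down (value of joint release_button above 0.0045 m), for 0.05 s.
2. the button has come back up and the guard stands free of its latch (value of joint release_button below 0.001 m and value of joint guard above 0.05 rad), for 0.2 s.
At the end, for the whole second after the job is handed in: The guard stands at 60 degrees from shut, within 5 degrees, at rest (under 0.06 rad/s), with the gripper still in contact with its bar handle (over 1 N) and so holding it up; the release button is up; strut, spanner and hex fitting are within 20 mm of where they lay, the fitting standing (value of joint guard between 0.96 and 1.134 rad and velocity of joint guard between -0.06 and 0.06 rad/s and contact force between any of the fingers, the arm and guard_handle above 1 N and value of joint release_button below 0.001 m and distance of each of gas_strut, spanner, hex_fitting from where it was at the start of the episode below 0.02 m and angle between hex_fitting's own z axis and vertical below 0.2 rad); the arm keeps its last pose, push and grip.
It fails at once if a tool or part lying round the stand is pushed away or knocked over (distance of any of gas_strut, spanner, hex_fitting from where it was at the start of the episode above 0.03 m or angle between hex_fitting's own z axis and vertical above 0.5 rad).
It also fails if it takes over 51 s, if anything falls off the work surface, if the arm or the gripper's body presses on something with over 40 N, if the wrist force passes 120 N, or if a joint passes its speed limit or range.

### The arm

A 7-joint arm with a two-finger parallel gripper is mounted at the origin on a cart in front of the work surface, level with it; the furniture and walls round the work are solid. World frame = base frame: x ahead of the robot, y to its left, z up, the work surface at z = 0. Lengths are in m, angles in rad, forces in N, time in s.
With the tool pointing down it reaches from about 0.35 to 0.9 m from the base axis. Payload 8.1 kg.
Tool frame: the origin (TCP) lies at the very end of the fingers, on their centre line; the grasp point (between the pads) lies r.tcp_to_grasp behind it (r.tcp_to_grasp is the distance from the TCP to the grasp point, in m); z points along the fingers, x is the direction in which the jaws open and shut, and the axes are right-handed (so a half turn about z gives the same grasp; the last joint's range is limited). The gripper opens to 92 mm and grips with 3 to 60 N. Pads are 19 mm wide; open, the fingers measure 130 mm over their backs; the gripper's body (75 mm by 190 mm) begins 47 mm behind the grasp point.
Start: joints at [1.153, 0.434, 0.025, 1.573, -0.012, 1.134, -0.075], TCP at [0.193, -0.594, 0.227] pointing down, gripper open.
Joint ranges: [-2.62, 2.62], [-0.44, 2.09], [-1.27, 1.32], [0.08, 2.57], [-1.32, 4.46], [0.12, 2], [-2.74, 2.74]. Speed limits (rad/s): [2.22, 2.22, 3.01, 3.01, 3.14, 3.14, 3.14].

### API

Orientations are given as a unit quaternion [x, y, z, w].
In Python, from workcell import r, optics gives the robot as it stands.
- The arm moves only by the tool arm_command, never from a script. Its argument "targets" is a list of rows, each an object with "travel": the shift along the tool's x, y, z in cm, a list of three; "dr": the turn, a rotation vector about the tool's x, y, z in rad, a list of three. A call has 1 to 12 rows; each row shifts and turns the commanded pose from where the row before left it, along the tool's axes as they then stand; what a row does not reach is not made up. A row lasts 1/8 s, in which the tool goes at most 62.5 mm and 10.7 degrees, less where a joint would pass 70% of its speed; a pose out of reach is approached as far as the arm can. A call with a gripper value outside its range is refused whole. "grip" is the opening, from -1 (shut) to 1 (fully open), set as the call begins (left out, the last holds). The fingers move at their own pace and stop on an object; "grip_force" is the grip in N (left out, the last holds). Time passes only in rows, so rows that do not move let the fingers close. It gives the time, the measured TCP pose, the force and the opening at its end, in the units of the state.
- r.get_state(): the state, without advancing time (a new reading comes with each control period).
- optics.get_image(name): name is "scene" or "top" or "wrist"; returns a dict with "frame" (384x512x3 uint8, blue, green, red), "fx", "fy", "cx", "cy" (pixels), "cam_to_world" (4x4, takes a point from camera to world coordinates). Camera axes: x right, y down, z forward; pixel columns grow to the right and rows downward; lengths in m; the calibration is good to about 2 mm. A picture is of the moment at which its call begins. There is no depth.
- r.sign_off(): hands the job in, once; it reports no verdict.
The state is a dict: "t": time; "joint_positions": joint angles; "joint_vel": joint speeds; "joint_efforts": joint torques, N m; "ee_pos": TCP position; "ee_rot": TCP orientation; "force": force on the tool from outside, world axes, zero at the start; "wrist_torque": the same for the moment, N m; "width": finger opening in m.
Only numpy, scipy, OpenCV 4.12 (cv2) and the standard library are available. Lean on these libraries where they do the work, as an engineer would, in place of code of your own. Each camera call takes 0.05 s, during which the arm holds its last target.

## Working session

There is one attempt and no reset: what is moved stays moved. The work goes in short steps, Python scripts to look and compute and a tool call to move; the robot and the scene stay as the last step left them, time stands still between calls to the robot, and variables do not carry over. Pictures are saved under pics/ and viewed, and the job is handed in when it is done.

Besides the shell and the picture viewer there is one more tool, called after "Emit:" by a JSON object that holds its "op" and its "data". arm_command: Moves the arm, as the interface text tells. Its arguments: {"type":"object","properties":{"targets":{"type":"array"},"grip":{"type":"number"},"grip_force":{"type":"number"}},"required":["targets"]}

```bash
ls; mkdir -p pics
python3 - <<'E'
from workcell import r, optics
import cv2,numpy as np
s=r.get_state(); print(s, r.tcp_to_grasp)
for n in ("scene","top","wrist"):
    d=optics.get_image(n); cv2.imwrite(f"pics/{n}0.png",d["frame"]); np.savez(f"pics/{n}0.npz",**d)
    print(n,d["fx"],d["fy"],d["cx"],d["cy"],np.round(d["cam_to_world"],3).tolist())
E
```

```text
pics
{'t': 0.0, 'joint_positions': array([ 1.15334246,  0.43514498,  0.02499711,  1.57411103, -0.01160243,
        1.13399269, -0.07508801]), 'joint_vel': array([ 1.49676175e-04, -4.52722727e-04, -1.70857306e-03, -5.78923507e-06,
        3.94335425e-04, -4.08170008e-04,  5.90356108e-04]), 'joint_efforts': array([-1.10894625e-04, -6.67843652e+01,  9.84572209e-01, -3.14455569e+01,
       -6.05825102e-02,  4.29583434e-02,  1.35675195e-04]), 'ee_pos': array([ 0.1933218 , -0.59380907,  0.22598832]), 'ee_rot': array([ 8.09197092e-01, -5.87536803e-01, -6.50854811e-04, -3.83547389e-04]), 'force': array([ 0.61155321, -0.37174792, -0.83891369]), 'wrist_torque': array([ 0.0067898 ,  0.01177573, -0.02465456]), 'width': 0.0912252588112512} 0.0188
scene 372.91093292839236 372.91093292839236 249.76349717540896 192.35528394765132 [[-0.463, 0.465, -0.754, 1.35], [0.886, 0.249, -0.391, 0.562], [0.006, -0.849, -0.528, 0.692], [0.0, 0.0, 0.0, 1.0]]
top 376.3901690095833 376.3901690095833 253.60318373247782 187.55137708410587 [[0.023, -0.982, 0.19, 0.349], [-0.999, -0.027, -0.018, 0.143], [0.022, -0.189, -0.982, 1.282], [0.0, 0.0, 0.0, 1.0]]
wrist 306.86702626993014 306.86702626993014 254.35611389617566 187.7870769055674 [[0.308, -0.922, -0.234, 0.257], [-0.951, -0.299, -0.073, -0.574], [-0.002, 0.245, -0.97, 0.384], [0.0, 0.0, 0.0, 1.0]]
```

View pics/scene0.png

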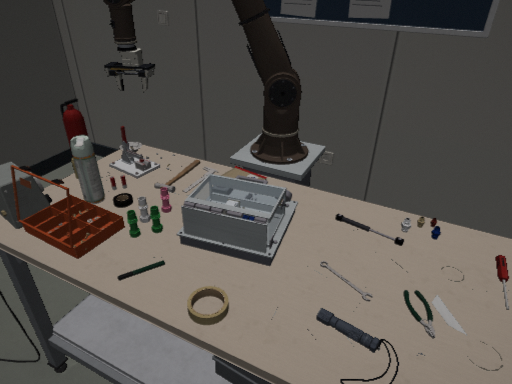

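View pics/top0.png

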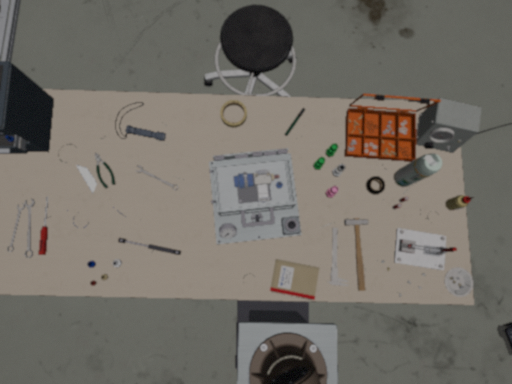

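The scene view shows the stand in mid-bench at about (240,215). In the top view the stand is around (255,195), with the gauge at (228,230), the pod and button at (291,225), and the handle near (258,217). I'll zoom in on it.

Run:
```python
import cv2
a=cv2.imread("pics/top0.png")[140:250,195:355]
cv2.imwrite("pics/topz.png",cv2.resize(a,None,fx=5,fy=5,interpolation=cv2.INTER_CUBIC))
a=cv2.imread("pics/scene0.png")[165:260,120:310]
cv2.imwrite("pics/scenez.png",cv2.resize(a,None,fx=4,fy=4,interpolation=cv2.INTER_CUBIC))
```

```text
(no output)
```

View pics/topz.png

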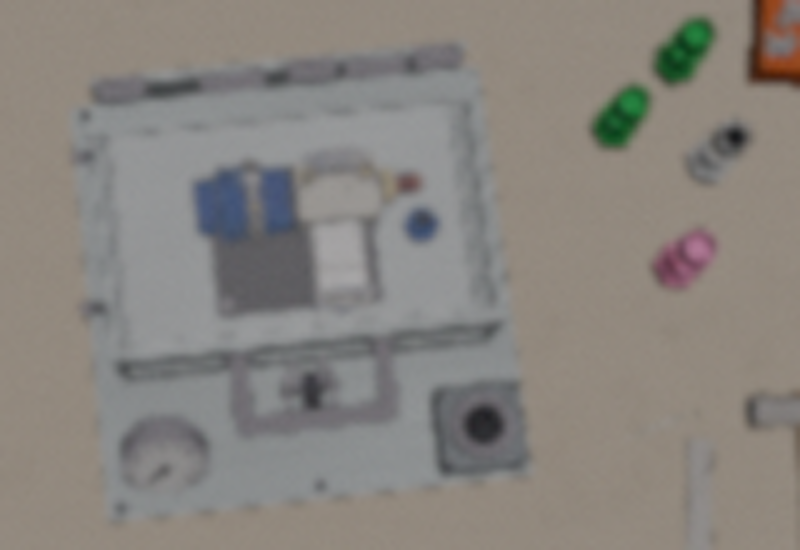

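View pics/scenez.png

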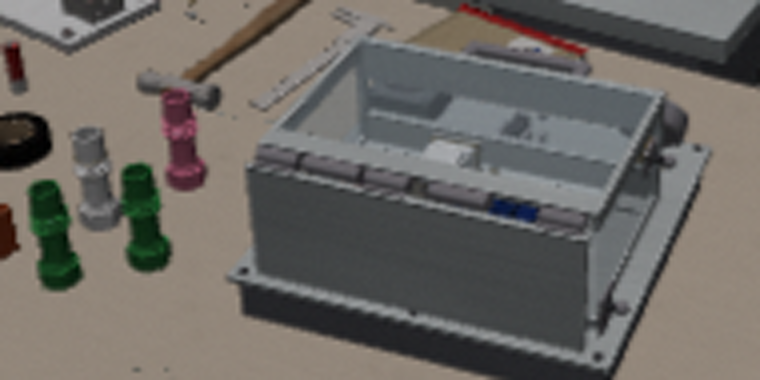

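```bash
cat > h.py <<'E'
import numpy as np
def ray(d,u,v):
    T=d["cam_to_world"]; c=np.array([(u-d["cx"])/d["fx"],(v-d["cy"])/d["fy"],1.0])
    return T[:3,3],T[:3,:3]@c
def plane(d,u,v,z):
    o,w=ray(d,u,v); return o+w*(z-o[2])/w[2]
def proj(d,p):
    T=d["cam_to_world"]; q=T[:3,:3].T@(np.array(p)-T[:3,3]); return d["fx"]*q[0]/q[2]+d["cx"],d["fy"]*q[1]/q[2]+d["cy"]
E
python3 - <<'E'
from h import *; import cv2
d=dict(np.load("pics/top0.npz"))
f=lambda x,y:((x+.5)/5-.5+195,(y+.5)/5-.5+140)
g=cv2.cvtColor(d["frame"],cv2.COLOR_BGR2GRAY)
sub=g[218:232,284:300].astype(float); w=np.clip(75-sub,0,None); yy,xx=np.mgrid[218:232,284:300]
print("min",sub.min()); u,v=(w*xx).sum()/w.sum(),(w*yy).sum()/w.sum()
print("button",u,v,plane(d,u,v,.091), "manual",plane(d,*f(484,425),.091))
c={k:plane(d,*f(*p),.045) for k,p in dict(FL=(113,520),FR=(527,472)).items()}
print(c)
h=[plane(d,*f(*p),.12) for p in ((240,427),(392,412))]; print("handle",h,(h[0]+h[1])/2)
hi=[plane(d,*f(*p),.14) for p in ((93,92),(462,55))]; print("hinge",hi)
for a,b in ((c["FL"],c["FR"]),h,hi): e=(a-b); print(np.degrees(np.arctan2(-e[0],e[1])),np.linalg.norm(e))
E
```

```text
min 33.0
button 291.2022577610536 224.32455315145813 [4.63672676e-01 2.29676371e-04 9.10000000e-02] manual [ 4.62815159e-01 -4.02002952e-04  9.10000000e-02]
{'FL': array([0.39952068, 0.2353144 , 0.045     ]), 'FR': array([ 0.43709463, -0.03433705,  0.045     ])}
handle [array([0.45506619, 0.15391714, 0.12      ]), array([0.46667102, 0.06018667, 0.12      ])] [0.4608686  0.10705191 0.12      ]
hinge [array([0.66046437, 0.25164401, 0.14      ]), array([0.69132262, 0.02031245, 0.14      ])]
7.932668032611142 0.2722566932720198
7.057911726909902 0.09444614200049602
7.598060935617337 0.2333806403838115
```

Emit:
{"op": "arm_command", "data": {"targets": [{"travel":[0,0,-4],"dr":[0,0,0]},{"travel":[-4,-3.7,0],"dr":[0,0,0]},{"travel":[-4,-3.7,0],"dr":[0,0,0]},{"travel":[-4,-3.7,0],"dr":[0,0,0]},{"travel":[-4,-3.7,0],"dr":[0,0,0]},{"travel":[-4,-3.7,0],"dr":[0,0,0]},{"travel":[-4,-3.7,0],"dr":[0,0,0]},{"travel":[-4,-3.7,0],"dr":[0,0,0]},{"travel":[-4,-3.7,0],"dr":[0,0,0]},{"travel":[-4,-3.7,0],"dr":[0,0,0]},{"travel":[-4,-3.7,0],"dr":[0,0,0]},{"travel":[-4,-3.7,0],"dr":[0,0,0]}], "grip": -1, "grip_force": 20}}

```text
t: 1.65
ee_pos: [0.4447, -0.0484, 0.2668]
ee_rot: [0.809, -0.588, 0.0, 0.0]
force: [1.5, -1.0, 0.4]
width: 0.0004
```

```bash
cat > go.py <<'E'
import sys,numpy as np
from workcell import r
from scipy.spatial.transform import Rotation as R
def delta(pos,ang,show=True):
    """tool-down target: TCP pos, world angle (deg) of tool x"""
    s=r.get_state(); Rc=R.from_quat(s["ee_rot"])
    a=np.radians(ang); X=np.array([np.cos(a),np.sin(a),0]);Z=np.array([0,0,-1.]);Y=np.cross(Z,X)
    Rt=R.from_matrix(np.c_[X,Y,Z])
    print("t",s["t"],"pos",s["ee_pos"].round(4),"q",s["joint_positions"].round(3),"F",s["force"].round(2),"w",round(s["width"],4))
    print("travel cm",(Rc.inv().apply(np.array(pos)-s["ee_pos"])*100).round(2),"dr",(Rc.inv()*Rt).as_rotvec().round(3))
    print("travel in target frame", (Rt.inv().apply(np.array(pos)-s["ee_pos"])*100).round(2))
E
python3 -c "
from go import *
delta([.463,0,.16],-44.4)"
```

```text
t 1.65 pos [ 0.4447 -0.0484  0.2668] q [ 0.362  0.14  -0.417  1.894  0.063  1.12  -1.335] F [ 1.5  -0.96  0.35] w 0.0004
travel cm [-4.04 -3.24 10.68] dr [-0.    -0.    -0.481]
travel in target frame [-2.08 -4.74 10.68]
```

Emit:
{"op": "arm_command", "data": {"targets": [{"travel":[-2,-1.6,2],"dr":[0,0,0]},{"travel":[-2,-1.6,2],"dr":[0,0,0]},{"travel":[0,0,1],"dr":[0,0,-0.16]},{"travel":[0,0,0],"dr":[0,0,-0.16]},{"travel":[0,0,0],"dr":[0,0,-0.16]},{"travel":[0,0,0],"dr":[0,0,0]},{"travel":[0,0,0],"dr":[0,0,0]}]}}

```text
t: 2.52
ee_pos: [0.4623, -0.0021, 0.2167]
ee_rot: [0.925, -0.38, -0.0, 0.0]
force: [-1.2, 0.6, -0.5]
width: 0.0004
```

Run:
```python
from go import *; from h import *
from workcell import optics
import cv2
delta([.463,0,.12],-44.4)
d=optics.get_image("wrist"); np.savez("pics/wrist1.npz",**d); cv2.imwrite("pics/wrist1.png",d["frame"])
print(proj(d,[.463,0,.091]),proj(d,[.461,.107,.12]))
```

```text
t 2.525 pos [ 0.4623 -0.0021  0.2167] q [ 0.333  0.229 -0.524  1.933  0.134  1.014 -1.031] F [-1.21  0.6  -0.46] w 0.0004
travel cm [-0.1  -0.2   9.67] dr [ 0.     0.    -0.005]
travel in target frame [-0.1  -0.2   9.67]
(np.float64(252.84317038973774), np.float64(180.52819226434318)) (np.float64(156.16672674134827), np.float64(97.27711890254544))
```

View pics/wrist1.png

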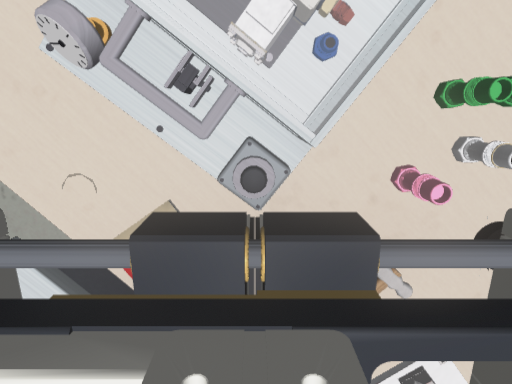

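The button is at (254,179), against a prediction of (253,180). The handle bar runs from (108,57) to (203,130), and its middle also matches. I'll check the finger shape in the open-gripper picture.

View pics/wrist0.png

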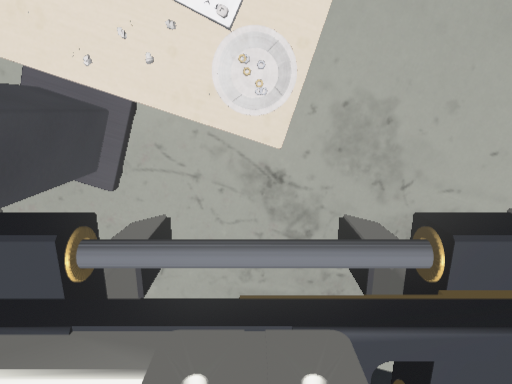

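Run:
```python
from workcell import r,optics
from h import *
import cv2
d=optics.get_image("scene")
cv2.imwrite("pics/scene1.png",cv2.resize(d["frame"][40:260,120:340],None,fx=2.7,fy=2.7,interpolation=cv2.INTER_CUBIC))
w=dict(np.load("pics/wrist1.npz"))
p=r.get_state()["ee_pos"]
for dz in (0,.0188,.047,.066): print(proj(w,p+[0,0,dz]))
```

```text
(np.float64(253.36330153878927), np.float64(234.4605548742909))
(np.float64(253.22075788761168), np.float64(249.43348105142843))
(np.float64(252.9282000088164), np.float64(280.1640501476568))
(np.float64(252.6454346020603), np.float64(309.8660082905145))
```

View pics/scene1.png

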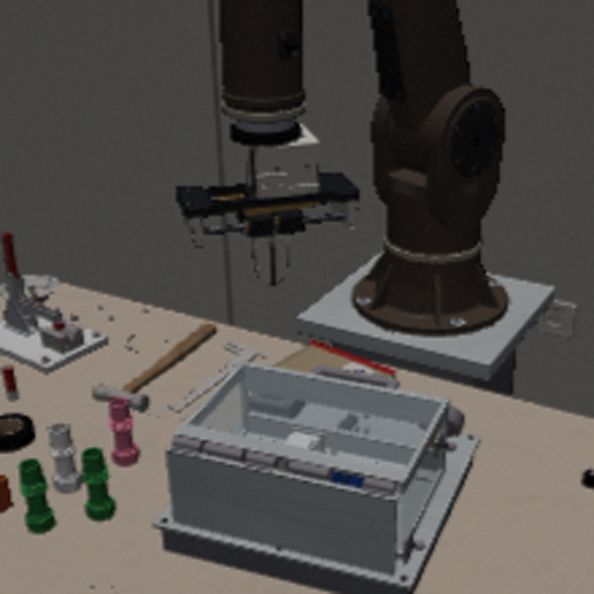

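Emit:
{"op": "arm_command", "data": {"targets": [{"travel":[-0.1,-0.2,4],"dr":[0,0,0]},{"travel":[0,0,4],"dr":[0,0,0]},{"travel":[0,0,3.5],"dr":[0,0,0]},{"travel":[0,0,0],"dr":[0,0,0]},{"travel":[0,0,0],"dr":[0,0,0]}]}}

```text
t: 3.25
ee_pos: [0.4638, 0.0004, 0.1028]
ee_rot: [0.926, -0.379, 0.0, -0.0]
force: [-0.2, 0.1, -0.2]
width: 0.0003
```

```bash
python3 -c "
from go import *
delta([.463,0,.085],-44.4)"
```

```text
t 3.25 pos [4.638e-01 4.000e-04 1.028e-01] q [ 0.269  0.38  -0.484  2.071  0.258  0.746 -1.153] F [-0.2   0.12 -0.22] w 0.0003
travel cm [-0.03  0.08  1.78] dr [-0.001 -0.001 -0.002]
travel in target frame [-0.03  0.08  1.78]
```

Emit:
{"op": "arm_command", "data": {"targets": [{"travel":[0,0,0.6],"dr":[0,0,0]},{"travel":[0,0,0.4],"dr":[0,0,0]},{"travel":[0,0,0.3],"dr":[0,0,0]},{"travel":[0,0,0.3],"dr":[0,0,0]},{"travel":[0,0,0],"dr":[0,0,0]}]}}

```text
t: 3.88
ee_pos: [0.4641, 0.0002, 0.0885]
ee_rot: [0.926, -0.378, 0.002, 0.0]
force: [-10.1, -1.9, 43.5]
width: 0.0005
```

Emit:
{"op": "arm_command", "data": {"targets": [{"travel":[0,0,-0.3],"dr":[0,0,0]},{"travel":[0,0,0],"dr":[0,0,0]}]}}

```text
t: 4.12
ee_pos: [0.4639, 0.0001, 0.0895]
ee_rot: [0.926, -0.378, 0.001, -0.0]
force: [1.1, -0.5, 3.9]
width: 0.001
```

Run:
```python
from go import *; from h import *
from workcell import optics
import cv2
delta([.463,0,.085],-44.4)
d=optics.get_image("wrist"); cv2.imwrite("pics/wrist2.png",d["frame"])
d=optics.get_image("scene")
cv2.imwrite("pics/scene2.png",cv2.resize(d["frame"][100:260,160:320],None,fx=3.7,fy=3.7,interpolation=cv2.INTER_CUBIC))
```

```text
t 4.125 pos [4.639e-01 1.000e-04 8.950e-02] q [ 0.259  0.4   -0.474  2.085  0.276  0.714 -1.17 ] F [ 1.13 -0.5   3.95] w 0.001
travel cm [-0.06  0.07  0.45] dr [-0.001 -0.002 -0.001]
travel in target frame [-0.05  0.07  0.45]
```

View pics/wrist2.png

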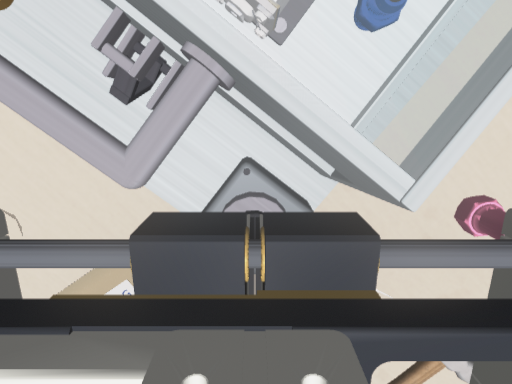

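View pics/scene2.png

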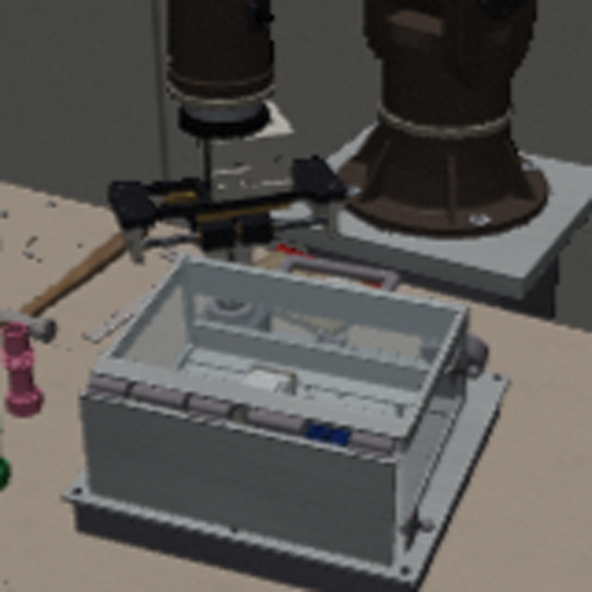

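The guard's front has risen by about 6 px: the handle was at rows 177–182 in the scene view and is now at 171–177. That means it popped off the latch. I'll retract straight up and check the button.

Emit:
{"op": "arm_command", "data": {"targets": [{"travel":[0,0,-1],"dr":[0,0,0]},{"travel":[0,0,-4],"dr":[0,0,0]},{"travel":[0,0,-6],"dr":[0,0,0]},{"travel":[0,0,-2],"dr":[0,0,0]},{"travel":[0,0,0],"dr":[0,0,0]},{"travel":[0,0,0],"dr":[0,0,0]}]}}

```text
t: 4.97
ee_pos: [0.4621, -0.0001, 0.2177]
ee_rot: [0.926, -0.378, -0.001, 0.0]
force: [-1.2, 0.4, -0.6]
width: 0.0007
```

Run:
```python
from go import *; from h import *
from workcell import optics
import cv2
delta([.463,0,.085],-44.4)
d=optics.get_image("wrist"); cv2.imwrite("pics/wrist3.png",d["frame"]); np.savez("pics/wrist3.npz",**d)
d=optics.get_image("scene"); np.savez("pics/scene3.npz",**d)
cv2.imwrite("pics/scene3.png",cv2.resize(d["frame"][140:260,160:320],None,fx=4.5,fy=4.5,interpolation=cv2.INTER_CUBIC))
o=np.array([.565,.121,0]);a=np.radians(7.6);X=np.array([np.cos(a),np.sin(a),0]);Z=np.array([0,0,1]);
w=dict(np.load("pics/wrist3.npz"))
for th in (0,.11):
    p=o+X*(.11-.215*np.cos(th)+ -.02*np.sin(th))+Z*(.14+.215*np.sin(th)-.02*np.cos(th)); print(th,p,proj(d,p),proj(w,p))
```

```text
t 4.975 pos [ 4.621e-01 -1.000e-04  2.177e-01] q [ 0.338  0.23  -0.536  1.93   0.137  1.019 -1.035] F [-1.2   0.42 -0.64] w 0.0007
travel cm [ 0.08 -0.09 13.27] dr [ 0.002  0.001 -0.001]
travel in target frame [ 0.06 -0.07 13.27]
0 [0.46092237 0.10711308 0.12      ] (np.float64(251.71677305119113), np.float64(179.08437857461706)) (np.float64(159.00014379629044), np.float64(98.37406546316905))
0.11 [0.46003411 0.10699456 0.14372321] (np.float64(251.88169276876536), np.float64(172.20369938403044)) (np.float64(148.41333902100484), np.float64(98.20317029621351))
```

View pics/wrist3.png

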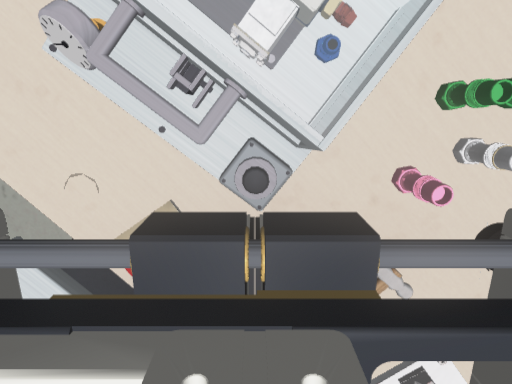

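View pics/scene3.png

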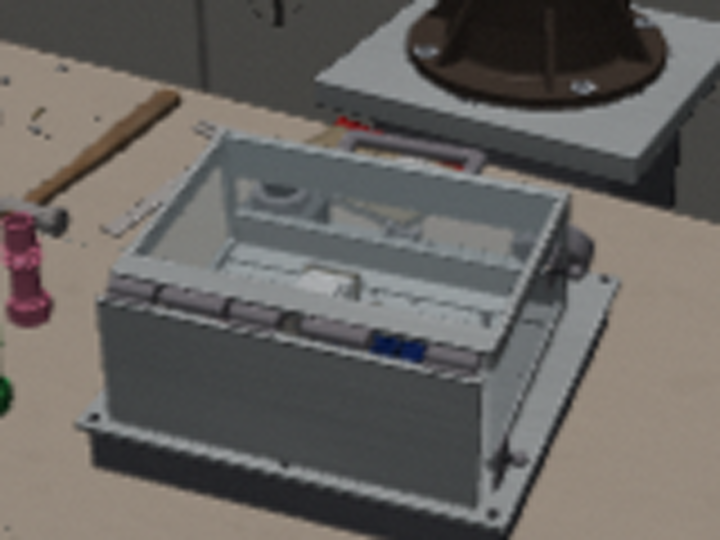

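Run:
```python
import cv2
a=cv2.imread("pics/wrist3.png")[0:170,60:260]
cv2.imwrite("pics/w3z.png",cv2.resize(a,None,fx=3.5,fy=3.5,interpolation=cv2.INTER_CUBIC))
```

```text
(no output)
```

View pics/w3z.png

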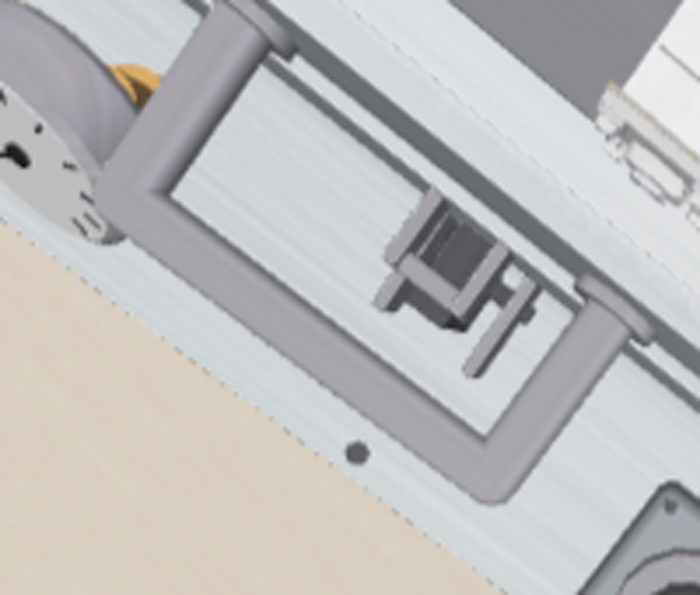

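Run:
```python
from h import *; from go import *
w=dict(np.load("pics/wrist3.npz"))
L=plane(w,134/3.5+60,190/3.5,.1437);Rr=plane(w,491/3.5+60,468/3.5,.1437)
m=(L+Rr)/2;e=L-Rr;print(L,Rr,m,np.degrees(np.arctan2(-e[0],e[1])),np.linalg.norm(e))
delta([m[0],m[1],.23],7.6)
```

```text
[0.45750216 0.15107659 0.1437    ] [0.46823469 0.0631999  0.1437    ] [0.46286842 0.10713824 0.1437    ] 6.963146696049103 0.08852965552347332
t 5.075 pos [0.462  0.     0.2174] q [ 0.338  0.231 -0.536  1.93   0.137  1.019 -1.035] F [ 0.7   0.09 -0.24] w 0.0007
travel cm [-7.44 -7.7  -1.26] dr [ 0.001  0.003 -0.909]
travel in target frame [  1.5  -10.61  -1.26]
```

Emit:
{"op": "arm_command", "data": {"targets": [{"travel":[-2.5,-2.6,-0.6],"dr":[0,0,0]},{"travel":[-2.5,-2.6,-0.6],"dr":[0,0,0]},{"travel":[-2.4,-2.5,0],"dr":[0,0,0]},{"travel":[0,0,0],"dr":[0,0,-0.15]},{"travel":[0,0,0],"dr":[0,0,-0.15]},{"travel":[0,0,0],"dr":[0,0,-0.15]},{"travel":[0,0,0],"dr":[0,0,-0.15]},{"travel":[0,0,0],"dr":[0,0,-0.15]},{"travel":[0,0,0],"dr":[0,0,-0.16]},{"travel":[0,0,0],"dr":[0,0,0]},{"travel":[0,0,0],"dr":[0,0,0]}], "grip": -0.1}}

```text
t: 6.45
ee_pos: [0.4639, 0.1068, 0.2302]
ee_rot: [0.998, 0.065, -0.001, -0.0]
force: [0.5, -0.7, 0.2]
width: 0.0417
```

Run:
```python
from h import *; from go import *
from workcell import optics
import cv2
delta([.462,.107,.125],7.4)
d=optics.get_image("wrist"); cv2.imwrite("pics/wrist4.png",d["frame"]); np.savez("pics/wrist4.npz",**d)
print(proj(d,[.462,.107,.1437]))
```

```text
t 6.45 pos [0.4639 0.1068 0.2302] q [ 0.285  0.282 -0.761  1.871  0.22   1.075 -0.431] F [ 0.54 -0.74  0.19] w 0.0417
travel cm [-0.17 -0.04 10.52] dr [-0.     0.001  0.001]
travel in target frame [-0.19 -0.04 10.52]
(np.float64(250.90920799286943), np.float64(191.95333591964322))
```

View pics/wrist4.png

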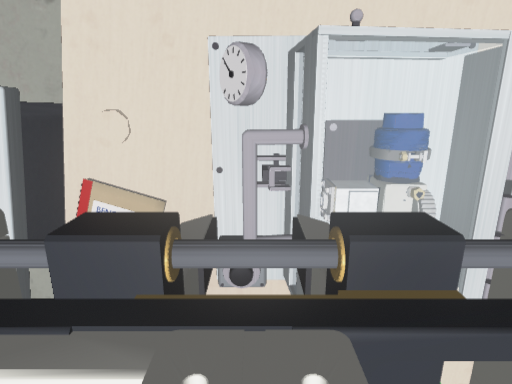

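Run:
```python
import cv2
a=cv2.imread("pics/wrist4.png")[110:240,200:340]
cv2.imwrite("pics/w4z.png",cv2.resize(a,None,fx=4.5,fy=4.5,interpolation=cv2.INTER_CUBIC))
```

```text
(no output)
```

View pics/w4z.png

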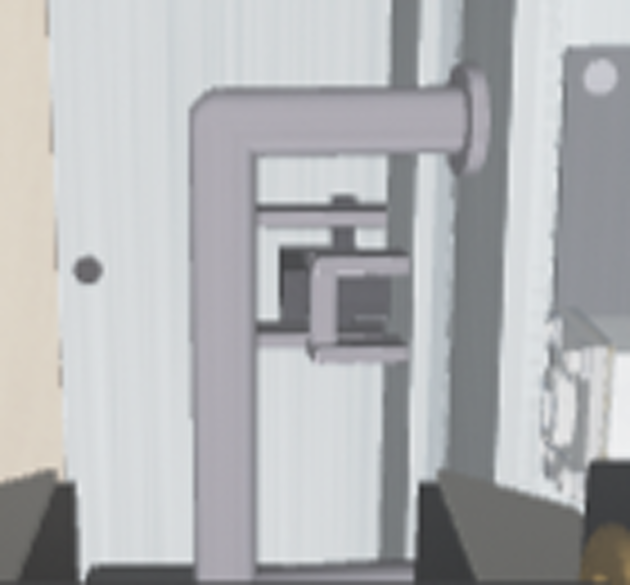

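Run:
```python
from h import *
w3=dict(np.load("pics/wrist3.npz"));w4=dict(np.load("pics/wrist4.npz"))
def tri(a,b):
    o1,d1=ray(w3,a[0]/3.5+60,a[1]/3.5);o2,d2=ray(w4,b[0]/4.5+200,b[1]/4.5+110)
    t=np.linalg.lstsq(np.c_[d1,-d2],o2-o1,rcond=None)[0]
    p,q=o1+t[0]*d1,o2+t[1]*d2;return (p+q)/2,np.linalg.norm(p-q)
print(tri((400,262),(320,262)),tri((457,305),(318,352)),tri((134,190),(222,120)))
```

```text
(array([0.47981961, 0.11867373, 0.08716806]), np.float64(0.0006710367504618019)) (array([0.48239755, 0.10006887, 0.0933502 ]), np.float64(0.000728988124649684)) (array([0.45601717, 0.15177473, 0.14132496]), np.float64(0.0020426161284465057))
```

The latch keeper sits at about z 0.09 m, well below the fingertips at 0.125 m, so I can descend over the bar.

Emit:
{"op": "arm_command", "data": {"targets": [{"travel":[-0.2,0,3],"dr":[0,0,0]},{"travel":[0,0,3],"dr":[0,0,0]},{"travel":[0,0,2],"dr":[0,0,0]},{"travel":[0,0,1.5],"dr":[0,0,0]},{"travel":[0,0,1],"dr":[0,0,0]},{"travel":[0,0,0],"dr":[0,0,0]},{"travel":[0,0,0],"dr":[0,0,0]}]}}

```text
t: 7.38
ee_pos: [0.4626, 0.1069, 0.1262]
ee_rot: [0.998, 0.067, 0.0, -0.0]
force: [-0.1, -0.1, -0.5]
width: 0.0414
```

Run:
```python
from h import *; from go import *
from workcell import optics
import cv2
delta([.461,.107,.125],7.4)
d=optics.get_image("wrist"); cv2.imwrite("pics/wrist5.png",d["frame"])
```

```text
t 7.375 pos [0.4626 0.1069 0.1262] q [ 0.212  0.406 -0.706  2.01   0.35   0.846 -0.555] F [-0.11 -0.11 -0.51] w 0.0414
travel cm [-0.16 -0.03  0.12] dr [-0.    -0.001  0.005]
travel in target frame [-0.16 -0.03  0.12]
```

View pics/wrist5.png

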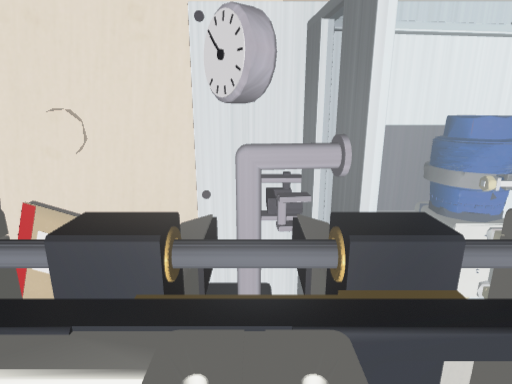

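The bar, at column 248, lies between the two fingers, and the forces are near zero. Closing.

Emit:
{"op": "arm_command", "data": {"targets": [{"travel":[-0.2,0,0.2],"dr":[0,0,0]},{"travel":[0,0,0],"dr":[0,0,0]},{"travel":[0,0,0],"dr":[0,0,0]},{"travel":[0,0,0],"dr":[0,0,0]},{"travel":[0,0,0],"dr":[0,0,0]},{"travel":[0,0,0],"dr":[0,0,0]}], "grip": -1, "grip_force": 25}}

```text
t: 8.18
ee_pos: [0.4598, 0.1063, 0.1236]
ee_rot: [0.998, 0.067, -0.0, 0.0]
force: [-2.0, -0.8, 0.5]
width: 0.0114
```

Run:
```python
from go import *
s=r.get_state();p=s["ee_pos"];print(p,s["width"],s["force"])
Rc=R.from_quat(s["ee_rot"])
# bar at grasp point; hinge from it
g=p+Rc.apply([0,0,-r.tcp_to_grasp]);print("grasp",g)
a=np.radians(7.4);X=np.array([np.cos(a),np.sin(a),0]);Z=np.array([0,0,1.])
bar=lambda th:X*(-.215*np.cos(th)-.02*np.sin(th))+Z*(.215*np.sin(th)-.02*np.cos(th))
th0=np.arcsin  # est
from scipy.optimize import brentq
t0=brentq(lambda t:bar(t)[2]+.14-g[2],0,.3);print("th0",t0)
ths=np.linspace(.11,1.047,21)
B=np.array([bar(t) for t in ths]);D=np.diff(B,axis=0)
for t,d in zip(ths[1:],D):print(round(t,3),(d@X*100).round(2),(-d[2]*100).round(2))
```

```text
[0.45981702 0.1063162  0.12361733] 0.011404266085288552 [-2.04826054 -0.76953022  0.47816516]
grasp [0.45982967 0.10632178 0.14241733]
th0 0.10395159883106411
0.157 0.04 -1.01
0.204 0.09 -1.01
0.251 0.14 -1.0
0.297 0.18 -0.99
0.344 0.23 -0.99
0.391 0.27 -0.97
0.438 0.32 -0.96
0.485 0.36 -0.94
0.532 0.41 -0.93
0.578 0.45 -0.91
0.625 0.49 -0.88
0.672 0.53 -0.86
0.719 0.57 -0.83
0.766 0.61 -0.81
0.813 0.65 -0.78
0.86 0.68 -0.74
0.906 0.72 -0.71
0.953 0.75 -0.68
1.0 0.78 -0.64
1.047 0.81 -0.6
```

The grip is on the bar (width 11.4 mm). I'll lift along the hinge arc.

Emit:
{"op": "arm_command", "data": {"targets": [{"travel":[0,0,-1],"dr":[0,0,0]},{"travel":[0.1,0,-1],"dr":[0,0,0]},{"travel":[0.1,0,-1],"dr":[0,0,0]},{"travel":[0.2,0,-1],"dr":[0,0,0]},{"travel":[0.2,0,-1],"dr":[0,0,0]},{"travel":[0.3,0,-1],"dr":[0,0,0]},{"travel":[0,0,0],"dr":[0,0,0]}]}}

```text
t: 9.05
ee_pos: [0.4692, 0.1075, 0.1843]
ee_rot: [0.998, 0.067, 0.0, 0.0]
force: [-1.3, -0.5, -4.5]
width: 0.0111
```

```bash
cat > st.py <<'E'
from go import *
s=r.get_state();p=s["ee_pos"]
Rc=R.from_quat(s["ee_rot"]);g=p+Rc.apply([0,0,-r.tcp_to_grasp])
a=np.radians(7.4);X=np.array([np.cos(a),np.sin(a),0])
H=np.array([.674,.1345,.14])
v=g-H;vx,vz=-(v@X),v[2]
print("t",s["t"],"F",s["force"].round(1),"M",s["wrist_torque"].round(2),"w",s["width"].round(4),"q",s["joint_positions"].round(2))
print("radius",np.hypot(vx,vz).round(4),"(.2159) th",(np.arctan2(vz,vx)+np.arctan2(.02,.215)).round(3))
E
python3 st.py
```

```text
Traceback (most recent call last):
  File "st.py", line 7, in <module>
    print("t",s["t"],"F",s["force"].round(1),"M",s["wrist_torque"].round(2),"w",s["width"].round(4),"q",s["joint_positions"].round(2))
                                                                                ^^^^^^^^^^^^^^^^
AttributeError: 'float' object has no attribute 'round'
```

Forces are low, with the guard's weight showing as 4.5 N. Continuing.

Emit:
{"op": "arm_command", "data": {"targets": [{"travel":[0.3,0,-1],"dr":[0,0,0]},{"travel":[0.4,0,-0.9],"dr":[0,0,0]},{"travel":[0.4,0,-0.9],"dr":[0,0,0]},{"travel":[0.5,0,-0.9],"dr":[0,0,0]},{"travel":[0.5,0,-0.9],"dr":[0,0,0]},{"travel":[0.5,0,-0.9],"dr":[0,0,0]},{"travel":[0.6,0,-0.8],"dr":[0,0,0]},{"travel":[0,0,0],"dr":[0,0,0]}]}}

```text
t: 10.05
ee_pos: [0.4991, 0.1116, 0.2474]
ee_rot: [0.998, 0.067, -0.002, 0.001]
force: [-12.3, -3.0, 3.4]
width: 0.0111
```

```bash
sed -i 's/s\["width"\].round(4)/round(s["width"],4)/' st.py; python3 st.py
```

```text
t 10.05 F [-12.3  -3.    3.4] M [-0.55  2.56 -0.01] w 0.0111 q [ 0.26  0.33 -0.75  1.77  0.24  1.14 -0.43]
radius 0.2168 (.2159) th 0.714
```

Emit:
{"op": "arm_command", "data": {"targets": [{"travel":[-0.2,0,-0.1],"dr":[0,0,0]},{"travel":[0,0,0],"dr":[0,0,0]},{"travel":[0,0,0],"dr":[0,0,0]}]}}

```text
t: 10.42
ee_pos: [0.4993, 0.1116, 0.2479]
ee_rot: [0.998, 0.067, 0.0, -0.0]
force: [0.3, -0.5, -5.2]
width: 0.0113
```

```bash
python3 st.py
python3 - <<'E'
from workcell import optics
import cv2
d=optics.get_image("scene"); cv2.imwrite("pics/scene6.png",cv2.resize(d["frame"][80:260,120:330],None,fx=3.3,fy=3.3,interpolation=cv2.INTER_CUBIC))
E
```

```text
t 10.425 F [ 0.3 -0.5 -5.2] M [-0.01 -0.28  0.02] w 0.0113 q [ 0.26  0.33 -0.75  1.77  0.24  1.14 -0.43]
radius 0.217 (.2159) th 0.716
```

View pics/scene6.png

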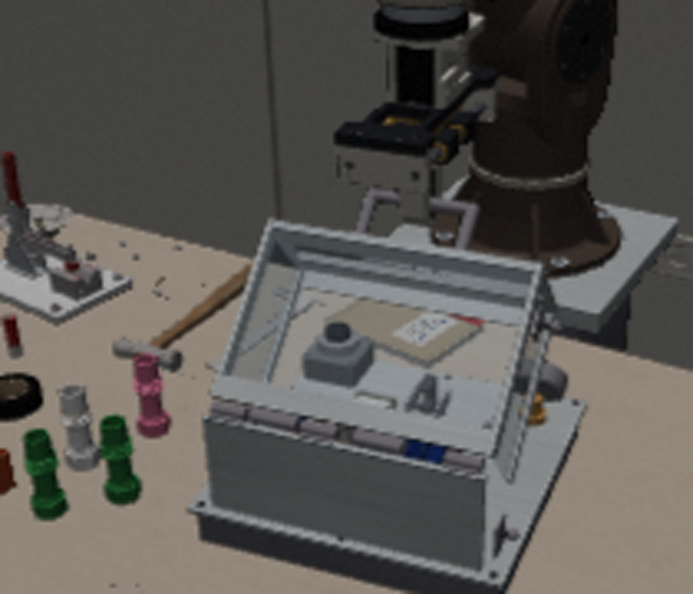

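Emit:
{"op": "arm_command", "data": {"targets": [{"travel":[0.6,0,-0.8],"dr":[0,0,0]},{"travel":[0.6,0,-0.8],"dr":[0,0,0]},{"travel":[0.7,0,-0.75],"dr":[0,0,0]},{"travel":[0.7,0,-0.7],"dr":[0,0,0]},{"travel":[0,0,0],"dr":[0,0,0]}]}}

```text
t: 11.1
ee_pos: [0.5248, 0.1151, 0.2789]
ee_rot: [0.998, 0.067, -0.0, 0.0]
force: [-3.3, -0.8, -1.3]
width: 0.0107
```

```bash
python3 st.py
```

```text
t 11.1 F [-3.3 -0.8 -1.3] M [-0.44  0.78 -0.03] w 0.0107 q [ 0.25  0.35 -0.74  1.66  0.25  1.23 -0.42]
radius 0.2179 (.2159) th 0.902
```

Emit:
{"op": "arm_command", "data": {"targets": [{"travel":[0.7,0,-0.7],"dr":[0,0,0]},{"travel":[0.75,0,-0.7],"dr":[0,0,0]},{"travel":[0.75,0,-0.6],"dr":[0,0,0]},{"travel":[0,0,0],"dr":[0,0,0]},{"travel":[0,0,0],"dr":[0,0,0]},{"travel":[0,0,0],"dr":[0,0,0]}]}}

```text
t: 11.85
ee_pos: [0.5462, 0.1179, 0.2981]
ee_rot: [0.998, 0.067, -0.0, 0.0]
force: [-0.9, -0.9, -2.9]
width: 0.0113
```

```bash
python3 st.py
python3 - <<'E'
from workcell import optics
import cv2,numpy as np
for n in("scene","top","wrist"):
    d=optics.get_image(n); np.savez(f"pics/{n}7.npz",**d); cv2.imwrite(f"pics/{n}7.png",d["frame"])
a=cv2.imread("pics/scene7.png")[80:260,120:330];cv2.imwrite("pics/scene7z.png",cv2.resize(a,None,fx=3.3,fy=3.3,interpolation=cv2.INTER_CUBIC))
E
```

```text
t 11.85 F [-0.9 -0.9 -2.9] M [-0.26  0.32 -0.04] w 0.0113 q [ 0.23  0.37 -0.74  1.58  0.26  1.29 -0.41]
radius 0.2188 (.2159) th 1.034
```

View pics/scene7z.png

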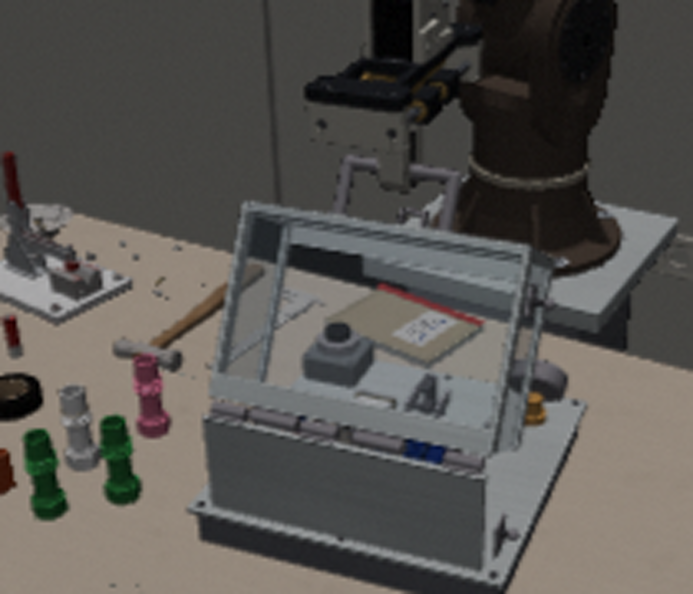

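View pics/wrist7.png

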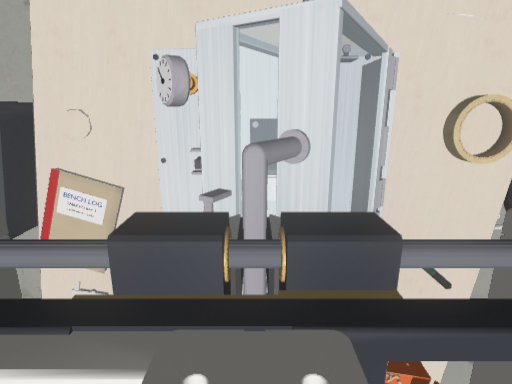

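View pics/top7.png

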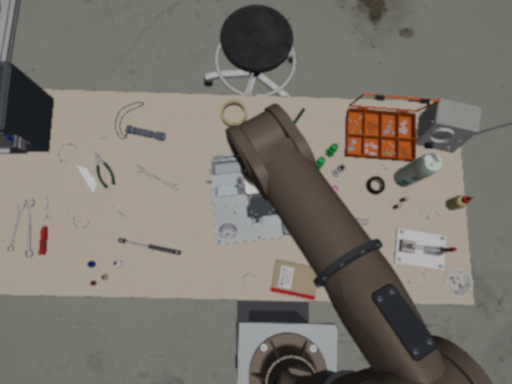

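```bash
python3 - <<'E'
import numpy as np
from scipy.optimize import least_squares
P=np.array([(.4598,.1063,.1236),(.4692,.1075,.1843),(.4993,.1116,.2479),(.5248,.1151,.2789),(.5462,.1179,.2981)])
a=np.radians(7.4);X=np.array([np.cos(a),np.sin(a),0])
x=P@X;z=P[:,2]+.0188
f=lambda c:np.hypot(x-c[0],z-c[1])-.2159
s=least_squares(f,[.685,.14]);c=s.x
th=np.arctan2(z-c[1],c[0]-x)+np.arctan2(.02,.215)
print(c,np.array([.674,.1345,0])@X,s.fun*1000,th)
E
python3 - <<'E'
from h import *
# independent: handle bar elbows in two views scene/wrist: reproject predicted bar ends
d=dict(np.load("pics/scene7.npz"));w=dict(np.load("pics/wrist7.npz"))
a=np.radians(7.4);X=np.array([np.cos(a),np.sin(a),0]);Y=np.array([-X[1],X[0],0]);Z=np.array([0,0,1.])
H=np.array([.674,.1345,.14])
for th in (.95,1.0,1.047,1.1):
    rot=lambda x,z,y:H+X*(x*np.cos(th)+z*np.sin(th))+Z*(-x*np.sin(th)+z*np.cos(th))+Y*y
    out=[]
    for x,z,y in((-.17,.002,-.12),(-.17,.002,.12),(-.215,-.02,.0445),(-.215,-.02,-.0445)):
        u,v=proj(d,rot(x,z,y)); out.append(((u-120)*3.3,(v-80)*3.3))
    print(th,np.round(out).tolist(),np.round(proj(w,rot(-.215,-.02,.0445))))
E
```

```text
[0.68610338 0.14330321] 0.6857093711858852 [ 0.54389273 -0.46909331 -0.46967705 -0.04336757  0.53926554] [0.08858336 0.37401834 0.7026644  0.88977344 1.02348901]
0.95 [[249.0, 199.0], [531.0, 245.0], [457.0, 180.0], [355.0, 165.0]] [228. 154.]
1.0 [[245.0, 197.0], [529.0, 243.0], [454.0, 176.0], [350.0, 161.0]] [244. 156.]
1.047 [[240.0, 195.0], [527.0, 242.0], [451.0, 173.0], [346.0, 157.0]] [261. 158.]
1.1 [[235.0, 194.0], [524.0, 241.0], [447.0, 170.0], [341.0, 154.0]] [283. 160.]
```

The estimates of the guard angle run from 1.00 to 1.03 rad, so I'll nudge it up slightly and let it settle.

Emit:
{"op": "arm_command", "data": {"targets": [{"travel":[0.4,0,-0.3],"dr":[0,0,0]},{"travel":[0,0,0],"dr":[0,0,0]},{"travel":[0,0,0],"dr":[0,0,0]},{"travel":[0,0,0],"dr":[0,0,0]},{"travel":[0,0,0],"dr":[0,0,0]},{"travel":[0,0,0],"dr":[0,0,0]},{"travel":[0,0,0],"dr":[0,0,0]},{"travel":[0,0,0],"dr":[0,0,0]}]}}

```text
t: 13.0
ee_pos: [0.5503, 0.1185, 0.3012]
ee_rot: [0.998, 0.067, -0.0, 0.0]
force: [-1.1, -1.0, -2.3]
width: 0.0113
```

```bash
python3 st.py
python3 - <<'E'
from workcell import optics,r
from h import *
import cv2
d=optics.get_image("top"); a=dict(np.load("pics/top0.npz"))["frame"]
D=cv2.absdiff(a,d["frame"]).max(2)
for n,(x0,x1,y0,y1) in dict(strut=(115,185,232,258),spanner=(130,180,160,192),fitting=(331,346,162,178)).items(): print(n,D[y0:y1,x0:x1].max())
b=optics.get_image("scene")["frame"];a=dict(np.load("pics/scene0.npz"))["frame"]
print("fit scene",cv2.absdiff(a,b).max(2)[192:225,135:152].max(), "vel",np.abs(r.get_state()["joint_vel"]).max())
E
python3 st.py
```

```text
t 13.0 F [-1.1 -1.  -2.3] M [-0.3   0.35  0.02] w 0.0113 q [ 0.22  0.37 -0.73  1.57  0.26  1.3  -0.41]
radius 0.219 (.2159) th 1.058
strut 23
spanner 23
fitting 22
fit scene 5 vel 0.0017143610031318344
t 13.1 F [-1.7 -0.8 -2.7] M [-0.37  0.38  0.03] w 0.0107 q [ 0.22  0.37 -0.73  1.57  0.26  1.3  -0.41]
radius 0.219 (.2159) th 1.058
```

```bash
python3 -c "
from workcell import r
print(r.sign_off()); s=r.get_state(); print(s['t'],s['ee_pos'],s['force'],s['width'])"
```

```text
the job is handed in; nothing more can be done
None
the job is handed in; nothing more can be done
```

I pressed the release button and let it come back up, which unlatched the guard. I then gripped the bar handle, raised the guard to about 60° and handed the job in at about 13 s, still holding it.

**Last checks:**
- **Guard angle:** the gripper position gives 1.058 rad. A circle fitted through the lift positions gave about 0.01 rad less, and the scene picture taken just before the last nudge (about +0.025 rad) suggested slightly less again. All of these are within the allowed 0.96–1.134 rad.
- **Holding:** the arm was still (joint speeds under 0.002 rad/s). The fingers were closed on the 12 mm bar (reading about 11 mm) with the grip set to 25 N.
- **Parts round the stand:** the strut, spanner and hex fitting showed no visible change from the first pictures.

**What disagreed:**
- **Button height:** the button bottomed out about 3 mm higher than I expected, so the wrist force briefly reached about 43 N. I took this to be the fingertips on the button's stop, but I did not confirm it.
- **Handle radius:** during the lift the handle's radius came out about 3 mm over nominal, and a sideways force of about 12 N built up once. I relieved it straight away.
- **Button up:** I judged this only from pictures, where it stood proud of its collar. I had no direct reading.

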